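# Lock the plug lid into a leaning topping canister

## Task

Pick up the plug lid by its knob, set it into the mouth of the leaning steel canister and turn it there by feel until its hidden lugs find their notches and it drops fully home, with its flange flush on the rim. Let go of it, and leave the shaker, the jar and the cardboard box where they are.

Things in the scene. Friction and masses are not known exactly. Their poses are not given: they have to be found in the camera images.
- lid_knob (a point): Loose lid (about 0.25 kg) standing on its plug on the counter. Point on its axis at the height to grip its black round knob; +z along the lid's axis, out of the knob's top. Knob 30 mm diameter, 40 mm tall; point is 24 mm above the flange's top, 16 mm below the knob's top, 66 mm above the counter at the start. Steel flange 100 mm diameter, 6 mm thick, underside 30 mm below the point.
- lid_plug (a point): Centre of the lower end of the lid's grey plug, 66 mm below the knob point. Plug: 58 mm diameter, 36 mm long under the flange, tapering to 46 mm in its last 8 mm. Half hidden under the flange, three equal lugs 120 degrees apart stand out from the plug to 40 mm radius; 14 mm wide, reaching to 26 mm below the flange's underside.
- mouth (a point): Centre of the open mouth of the steel canister, in its rim's plane; +z out of the mouth along the axis, which leans 30 degrees from vertical, about towards the robot. Canister 94 mm outer, 86 mm inner diameter, fixed in a steel stand, rim centre 176 mm above the counter. The pose does not tell how the canister is turned about its axis. With the lid home, the knob point is 30 mm out from here.
- ledge (a point): Centre of a ledge inside the canister, 14 mm below the rim: round 62 mm bore with three notches 22 mm wide, 120 degrees apart, at an unknown angle. Lugs off the notches rest on it: flange 12 mm off the rim, knob point 42 mm out from the mouth. Within about 4 degrees of the notches the lid drops those 12 mm, flange on rim. No spring or lock. At most 120 degrees of turn, pressing 4 to 10 N.
- shaker: Bystander: aluminium shaker, 62 mm diameter, 118 mm tall, standing loose; origin at the centre of its underside.
- jar: Bystander: closed amber glass jar, 72 mm diameter, 100 mm tall, standing loose; origin at the centre of its underside.
- bagbox: Bystander: closed cardboard box, 100 x 140 x 70 mm, loose; origin at the centre of its underside.
There are look-alikes about, which are no part of the job. There is more than one size of the part that bears mouth; the job needs the middle-sized.

How it is judged:
At the end, for the whole second after the job is handed in: The lid sits fully home in the canister: its knob point is 30 mm (within 4 mm) out from the mouth along the canister's axis and within 36 mm of the mouth's centre, the lid's axis is within 0.08 rad of the canister's, and the lid is at rest (z of lid_knob in the frame of mouth between 0.026 and 0.034 m and distance between lid_knob and mouth below 0.036 m and angle between the z axis of lid_knob and the z axis of mouth, either way round below 0.08 rad and linear speed of lid below 0.02 m/s); the robot touches nothing.
It fails at once if the shaker is moved more than 30 mm or tipped (distance of shaker from where it was at the start of the episode above 0.03 m or angle between shaker's own z axis and vertical above 0.4 rad).
It fails at once if the jar is moved more than 30 mm or tipped (distance of jar from where it was at the start of the episode above 0.03 m or angle between jar's own z axis and vertical above 0.4 rad).
It fails at once if the cardboard box is moved more than 30 mm or tipped (distance of bagbox from where it was at the start of the episode above 0.03 m or angle between bagbox's own z axis and vertical above 0.4 rad).
It also fails if it takes over 61 s, if anything falls off the work surface, if the arm or the gripper's body presses on something with over 40 N, if the wrist force passes 120 N, or if a joint passes its speed limit or range.

## Robot

A 6-joint arm with a two-finger parallel gripper is mounted at the origin on the work surface. World frame = base frame: x ahead of the robot, y to its left, z up, the work surface at z = 0. Lengths are in m, angles in rad, forces in N, time in s.
With the tool pointing down it reaches from about 0.2 to 0.875 m from the base axis. Payload 3.4 kg.
Tool frame: the origin (TCP) lies between the finger pads; the fingertips stand 8 mm ahead of it and the grasp point (between the pads) lies 11 mm behind it; z points along the fingers, y is the line along which they close (so a half turn about z gives the same grasp; the last joint's range is limited). The gripper opens to 94 mm and grips with 3 to 60 N. Pads are 16 mm wide; open, the fingers measure 119 mm over their backs; the gripper's body (75 mm by 177 mm) begins 78 mm behind the grasp point.
Start: joints at [1.204, 0.276, 1.505, -0, 1.361, -0.121], TCP at [0.14, 0.558, 0.213] pointing down, gripper open.
Joint ranges: [-2.89, 2.89], [-0.75, 2.08], [0.22, 2.7], [-1.18, 4.32], [0.11, 2.71], [-2.7, 2.7]. Speed limits (rad/s): [2.57, 2.57, 3.14, 3.14, 3.14, 3.14].

## Interface

Orientations are given as a unit quaternion [w, x, y, z].
In Python, from cell import ctrl gives the robot as it stands. The module is installed in compiled form; this text tells all that it offers.
- The arm moves only by the tool jog_arm, never from a script. Its argument "increments" is a list of rows, each a list of 7 numbers: the shift along the tool's x, y, z in m, then the turn, a rotation vector about the tool's x, y, z in rad, then the finger opening in m, from 0 to 0.094. A call has 1 to 12 rows; each row shifts and turns the commanded pose from where the row before left it, along the tool's axes as they then stand; what a row does not reach is not made up. A row lasts 1/8 s, in which the tool goes at most 62.5 mm and 10.7 degrees, less where a joint would pass 70% of its speed; a pose out of reach is approached as far as the arm can. A call is refused whole if a number of a shift passes 0.0625 or a number of a turn 0.188, either way. A call with a gripper value outside its range is refused whole. The fingers move at their own pace and stop on an object; "squeeze" is the grip in N (left out, the last holds). Time passes only in rows, so rows that do not move let the fingers close. It gives the time, the measured TCP pose, the force, the opening and the grip force at its end, in the units of the state.
- ctrl.observe(): the state, without advancing time (a new reading comes with each control period).
- ctrl.get_image(name): name is "scene" or "top"; returns a dict with "frame" (384x512x3 uint8, red, green, blue), "K" (3x3 intrinsics, pixels), "D" ([k1, k2, p1, p2, k3] as OpenCV has them; the pictures are not rectified), "rvec" (rotation vector, rad) and "tvec" (3), from world to camera coordinates, as OpenCV has them. Camera axes: x right, y down, z forward; pixel columns grow to the right and rows downward; lengths in m; the calibration is good to about 2 mm. A picture is of the moment at which its call begins. There is no depth.
- ctrl.sign_off(): hands the job in; it is judged then, once.
The state is a dict: "clock": time; "joint_pos": joint angles; "joint_velocities": joint speeds; "joint_efforts": joint torques, N m; "position": TCP position; "ee_rot": TCP orientation; "force": force on the tool from outside, world axes, zero at the start; "ft_torque": the same for the moment, N m; "opening": finger opening in m; "finger_force": force on a finger pad.
Only numpy, scipy, OpenCV 4.12 (cv2) and the standard library are available. Lean on these libraries where they do the work, as an engineer would, in place of code of your own. Each camera call takes 0.05 s, during which the arm holds its last target. There are 200 camera calls.

## Working session

There is one attempt and no reset: what is moved stays moved. The work goes in short steps, Python scripts to look and compute and a tool call to move; the robot and the scene stay as the last step left them, time stands still between calls to the robot, and variables do not carry over. Pictures are saved under pics/ and viewed, at most 10 in all, crops included, and the job is handed in when it is done.

Besides the shell and the picture viewer there is one more tool, called after "Emit:" as name([rows], argument=value, ...), one row to a line, values as JSON. jog_arm: Moves the arm, as the interface text tells. Its arguments: {"type":"object","properties":{"increments":{"type":"array","items":{"type":"array","items":{"type":"number"}}},"squeeze":{"type":"number"}},"required":["increments"]}

```bash
mkdir -p pics
cat > h.py <<'E'
import numpy as np, cv2
from cell import ctrl
from scipy.spatial.transform import Rotation as R
def grab(n):
    d=ctrl.get_image(n); return d
def cam(d):
    Rm=cv2.Rodrigues(np.array(d["rvec"],float))[0]; t=np.array(d["tvec"],float).ravel()
    return Rm,t,-Rm.T@t
def ray(d,uv):
    Rm,t,c=cam(d)
    p=cv2.undistortPoints(np.array([[uv]],float),np.array(d["K"]),np.array(d["D"],float)).ravel()
    v=Rm.T@np.array([p[0],p[1],1.]); return c,v/np.linalg.norm(v)
def onz(d,uv,z):
    c,v=ray(d,uv); return c+v*(z-c[2])/v[2]
def proj(d,P):
    return cv2.projectPoints(np.array(P,float).reshape(-1,1,3),np.array(d["rvec"],float),np.array(d["tvec"],float),np.array(d["K"]),np.array(d["D"],float))[0].reshape(-1,2)
def tri(a,ua,b,ub):
    c1,v1=ray(a,ua);c2,v2=ray(b,ub)
    s=np.linalg.lstsq(np.c_[v1,-v2],c2-c1,rcond=None)[0]
    p,q=c1+s[0]*v1,c2+s[1]*v2
    return (p+q)/2,np.linalg.norm(p-q)
def tcp():
    s=ctrl.observe(); q=s["ee_rot"]; return np.array(s["position"]),R.from_quat([q[1],q[2],q[3],q[0]])
E
python3 - <<'E'
from h import *
import pickle
for n in("scene","top"):
    d=grab(n); pickle.dump(d,open(n+'.pkl','wb'))
    cv2.imwrite(f"pics/{n}0.png",cv2.resize(d["frame"][:,:,::-1],(800,600),interpolation=cv2.INTER_CUBIC))
    print(n,cam(d)[2],np.array(d["K"]).round(1).tolist())
print(ctrl.observe())
E
```

```text
scene [0.97735746 0.4253578  1.20449244] [[441.7, 0.0, 256.9], [0.0, 441.7, 198.8], [0.0, 0.0, 1.0]]
top [ 0.42579891 -0.03187424  1.18498816] [[369.7, 0.0, 247.7], [0.0, 369.7, 192.6], [0.0, 0.0, 1.0]]
{'clock': 0.1, 'joint_pos': array([ 1.20399371e+00,  2.76508541e-01,  1.50591612e+00,  2.58616570e-05,
        1.36068381e+00, -1.20979057e-01]), 'joint_velocities': array([-1.74940743e-04, -1.76053034e-03, -3.95422360e-03,  7.50796153e-05,
        1.15469600e-03, -2.34689686e-04]), 'joint_efforts': array([ 1.33744386e-03, -4.05457377e+01, -2.37779707e+01,  7.03888899e-02,
        2.99985206e-02, -3.43914235e-05]), 'position': array([0.13975212, 0.55729826, 0.21274048]), 'ee_rot': array([-1.95290260e-04,  1.22605185e-01,  9.92455235e-01, -7.32426275e-04]), 'force': array([ 0.38184554, -0.05109124, -0.42869503]), 'ft_torque': array([ 0.03922692, -0.03243351, -0.00487484]), 'finger_force': 0.0, 'opening': 0.09395680086425227}
```

View pics/scene0.png

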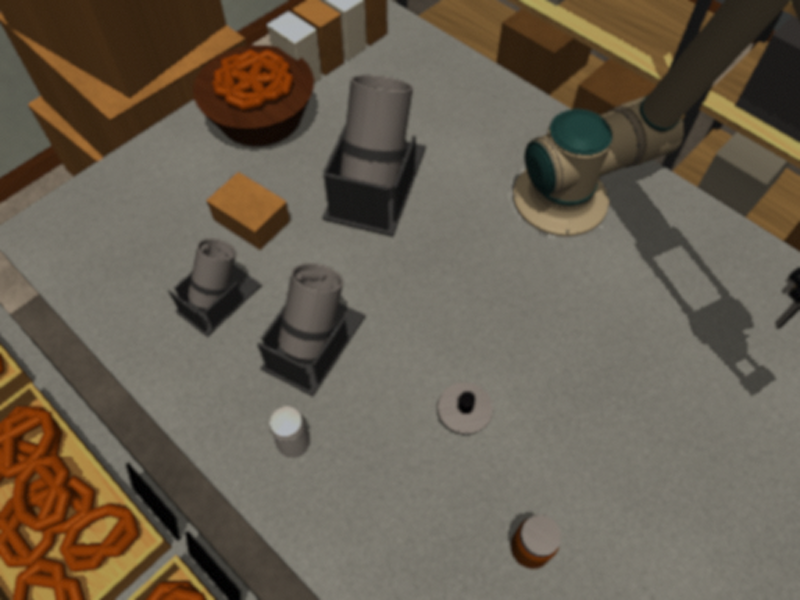

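View pics/top0.png

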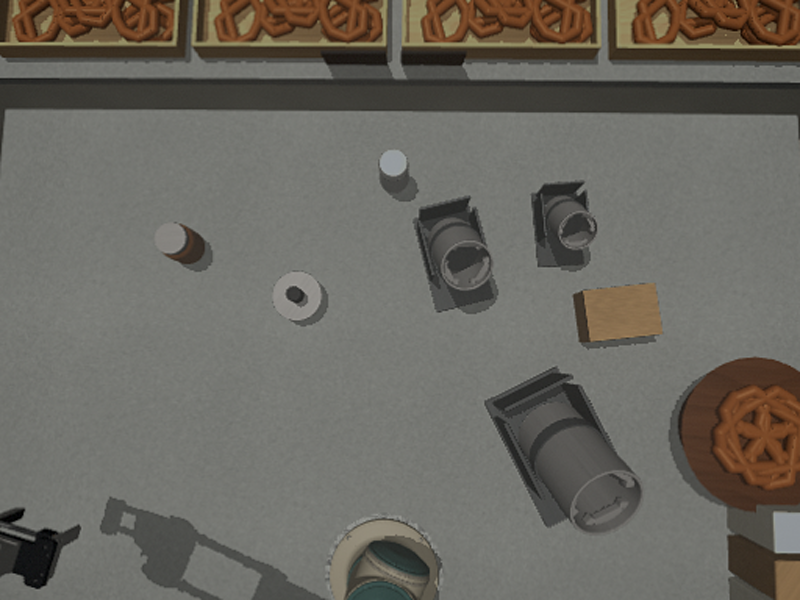

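The scene view shows the lid at about (465,408), the middle canister's mouth at (316,278), the shaker at (288,430), the jar at (537,540) and the box at (248,208), in 800-px pixels. The top view shows the lid at (299,296) and the middle mouth at (466,265). Next I'll enlarge the mouth in both views.

Run:
```python
from h import *
import pickle
T=pickle.load(open('top.pkl','rb'));S=pickle.load(open('scene.pkl','rb'))
def crop(d,u,v,w=32):
    f=d["frame"][v-w:v+w,u-w:u+w,::-1]
    return cv2.resize(cv2.convertScaleAbs(f,alpha=1.6),(400,400),interpolation=cv2.INTER_CUBIC)
# scales 6.25 px per px ; rough positions
im=np.hstack([crop(T,298,170),crop(S,202,180)])
cv2.imwrite('pics/m.png',im)
# lid: knob dark blob and flange in top view
for d,n,(u,v) in((T,'top',(191,190)),(S,'scene',(297,260))):
    g=cv2.cvtColor(d["frame"],cv2.COLOR_RGB2GRAY); w=24
    c=g[v-w:v+w,u-w:u+w]
    k=(c<60).astype(np.uint8); nn,lab,st,ce=cv2.connectedComponentsWithStats(k)
    for i in range(1,nn):
        if st[i,4]>20: print(n,'dark',st[i],ce[i]+[u-w,v-w])
    f=(c>np.percentile(c,50)+18).astype(np.uint8); nn,lab,st,ce=cv2.connectedComponentsWithStats(f)
    i=1+np.argmax(st[1:,4]); cn=max(cv2.findContours((lab==i).astype(np.uint8),0,1)[0],key=cv2.contourArea)
    e=cv2.fitEllipse(cv2.convexHull(cn)); print(n,'flange',e, np.array(e[0])+[u-w,v-w]); fc=np.array(e[0])+[u-w,v-w]
    print(onz(d,fc,.042))
```

```text
top dark [17 18 11 10 75] [188.64 188.24]
top flange ((22.987009048461914, 22.629566192626953), (29.185680389404297, 30.460369110107422), 163.07302856445312) [189.98700905 188.62956619]
[0.54706176 0.18245206 0.042     ]
scene dark [ 20  15  11  14 120] [298.03333333 257.28333333]Traceback (most recent call last):
  File "<stdin>", line 18, in <module>
    return _wrapfunc(a, 'argmax', axis=axis, out=out, **kwds)
    return bound(*args, **kwds)
ValueError: attempt to get argmax of an empty sequence
```

View pics/m.png

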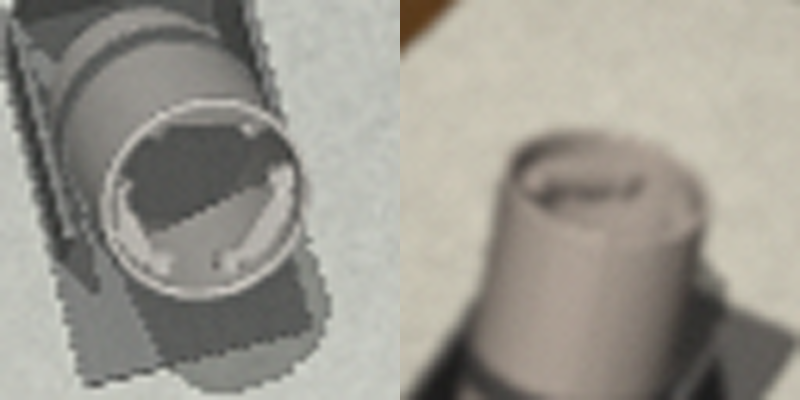

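The enlarged top view shows the mouth ellipse centred near crop (202,199), with the three notches at about (195,265), (135,150) and (280,145). In the scene view the mouth is centred near (208,187). Now I'll triangulate the knob and mouth and get the lean azimuth.

Run:
```python
from h import *
import pickle
T=pickle.load(open('top.pkl','rb'));S=pickle.load(open('scene.pkl','rb'))
c=lambda x,y:(266+x/6.25-.42,138+y/6.25-.42)
m=(202,199)
print('mouth T@.176',onz(T,c(*m),.176), 'S@.176',onz(S,(170+208/6.25-.42,148+187/6.25-.42),.176), 'tri',tri(T,c(*m),S,(170+208/6.25-.42,148+187/6.25-.42)))
print('knob top at T', onz(T,(188.64,188.24),.066),'S',onz(S,(298.03,257.28),.066),tri(T,(188.64,188.24),S,(298.03,257.28)))
# base plate edges on ground
P=[onz(T,c(*p),.003)[:2] for p in((90,385),(310,332),(62,255),(300,250))]
d=P[1]-P[0]; print('front edge',d,'lean az (perp)',np.degrees(np.arctan2(d[0],-d[1])), P)
# tall side wall edge (parallel to lean azimuth) via cylinder sides
g=cv2.cvtColor(T["frame"],cv2.COLOR_RGB2GRAY)
M=onz(T,c(*m),.176)
for az in(188,192,196,200):
    a=np.radians(az); ax=np.array([.5*np.cos(a),.5*np.sin(a),.866])
    u=np.cross(ax,[0,0,1]);u/=np.linalg.norm(u);w=np.cross(ax,u)
    th=np.linspace(0,2*np.pi,9)[:-1]
    q=proj(T,[M+.047*(np.cos(t)*u+np.sin(t)*w) for t in th]); 
    e=cv2.fitEllipse(q.astype(np.float32)); ctr=[(e[0][0]-266+.42)*6.25,(e[0][1]-138+.42)*6.25]
    print(az,np.round(ctr,1),np.array(e[1])*6.25/2,e[2])
# measured ring ellipse
w=g[138:202,266:330]; big=cv2.resize(w,(400,400),interpolation=cv2.INTER_CUBIC)
pts=[]
for t in np.linspace(0,2*np.pi,72,endpoint=False):
    r=np.arange(85,112,.5); v=[float(big[int(199+k*np.sin(t)),int(202+k*np.cos(t))]) for k in r]
    k=r[int(np.argmax(v))]
    if -20<np.degrees(t)<400 and max(v)-np.median(v)>8: pts.append((202+k*np.cos(t),199+k*np.sin(t)))
pts=np.array(pts,np.float32); e=cv2.fitEllipse(pts); print(len(pts),'meas',e)
```

```text
mouth T@.176 [ 0.59097118 -0.139008    0.176     ] S@.176 [ 0.58862671 -0.14099695  0.176     ] tri (array([ 0.59026977, -0.13856185,  0.18038345]), np.float64(4.94699615076875e-05))
knob top at T [0.54564491 0.18213703 0.066     ] S [0.54462271 0.18307207 0.066     ] (array([0.54518526, 0.18261844, 0.066281  ]), np.float64(0.001368033472689752))
front edge [ 0.0291898  -0.11212301] lean az (perp) 14.592313510590479 [array([ 0.52209572, -0.10082536]), array([ 0.55128552, -0.21294837]), array([ 0.58901338, -0.0856781 ]), array([ 0.59356814, -0.20775116])]
188 [201.9 197.1] [ 98.52236509 107.95538425] 65.5047836303711
192 [201.8 197.1] [ 98.04141521 107.94899464] 61.2277717590332
196 [201.6 197.2] [ 97.53749371 107.92899132] 57.025760650634766
200 [201.5 197.2] [ 97.01172709 107.89698362] 52.891544342041016
72 meas ((208.47406005859375, 197.3759765625), (186.79592895507812, 201.90858459472656), 64.68587493896484)
```

Emit:
jog_arm([
  [-0.04,-0.022,0.004,0,0,0,0.07],
  [-0.04,-0.022,0.004,0,0,0,0.07],
  [-0.04,-0.022,0.004,0,0,0,0.07],
  [-0.04,-0.022,0.004,0,0,0,0.07],
  [-0.04,-0.022,0.004,0,0,0,0.07],
  [-0.04,-0.022,0.004,0,0,0,0.07],
  [-0.04,-0.022,0.004,0,0,0,0.07],
  [-0.04,-0.022,0.004,0,0,0,0.07],
  [-0.04,-0.022,0.004,0,0,0,0.07],
  [-0.04,-0.022,0.004,0,0,0,0.07],
  [-0.04,-0.022,0.004,0,0,0,0.07],
  [-0.04,-0.022,0.004,0,0,0,0.07],
])

```text
clock: 1.6
position: [0.542, 0.1837, 0.1649]
ee_rot: [-0.0, 0.123, 0.992, 0.0]
force: [0.2, 1.3, 0.6]
opening: 0.0697
finger_force: 0.0
```

```bash
cat > to.py <<'E'
from h import *
import sys
P,r=tcp(); t=np.array([float(x) for x in sys.argv[1:4]])
print('pos',P.round(4),'q',np.round(ctrl.observe()["joint_pos"],2),'tool shift',r.inv().apply(t-P).round(4))
print(r.as_matrix().round(3).tolist())
E
python3 to.py .5455 .1825 .055
```

```text
pos [0.542  0.1837 0.1649] q [ 0.21  0.3   1.59  0.    1.25 -1.12] tool shift [-0.0038 -0.0003  0.1099]
[[-0.97, 0.244, -0.001], [0.244, 0.97, 0.0], [0.001, -0.0, -1.0]]
```

Emit:
jog_arm([
  [-0.004,0,0.03,0,0,0,0.07],
  [0,0,0.03,0,0,0,0.07],
  [0,0,0.03,0,0,0,0.07],
  [0,0,0.015,0,0,0,0.06],
  [0,0,0.004,0,0,0,0.045],
  [0,0,0,0,0,0,0.02],
  [0,0,0,0,0,0,0.02],
  [0,0,0,0,0,0,0.02],
  [0,0,0,0,0,0,0.02],
], squeeze=35)

```text
clock: 2.72
position: [0.5459, 0.1841, 0.0575]
ee_rot: [0.001, 0.123, 0.992, 0.0]
force: [0.0, -0.3, 4.0]
opening: 0.0296
finger_force: 35.0
```

Emit:
jog_arm([
  [0,0,-0.015,0,0,0,0.02],
  [0,0,-0.03,0,0,0,0.02],
  [0,0,-0.05,0,0,0,0.02],
  [0,0,-0.05,0,0,0,0.02],
  [0,0,-0.05,0,0,0,0.02],
  [0,0,-0.03,0,0,0,0.02],
  [0,0,0,0,0,0,0.02],
])

```text
clock: 3.6
position: [0.5461, 0.1841, 0.2843]
ee_rot: [0.003, 0.123, 0.992, 0.001]
force: [0.3, 0.3, -2.5]
opening: 0.0297
finger_force: 35.0
```

```bash
cat > plan.py <<'E'
from h import *
import sys
# args: knob distance out, (mouth)   
M=np.array([.590,-.140,.176]); az=np.radians(193.5)
a=np.array([.5*np.cos(az),.5*np.sin(az),.866])
if __name__=="__main__":
    out=float(sys.argv[1]); P,r=tcp(); s=ctrl.observe()
    z=r.apply([0,0,1]); ax=np.cross(z,-a); n=np.linalg.norm(ax); rv=ax/n*np.arctan2(n,z@-a) if n>1e-6 else ax
    t=M+(out-.0085)*a
    kn=P-.0085*z
    rt=R.from_rotvec(rv)*r
    print('pos',P.round(4),'q',s["joint_pos"].round(3),'F along a',round(float(np.array(s["force"])@a),2))
    print('knob in mouth: out',((kn-M)@a).round(4),'lateral tool',r.inv().apply(kn-M-((kn-M)@a)*a).round(4))
    print('turn(tool)',r.inv().apply(rv).round(4),'shift now-axes',r.inv().apply(t-P).round(4),'shift world',(t-P).round(4),'shift after-turn axes',rt.inv().apply(t-P).round(4))
E
python3 plan.py .11
```

```text
pos [0.5461 0.1841 0.2843] q [ 0.204  0.244  1.376  0.     1.516 -1.121] F along a -2.33
knob in mouth: out 0.0847 lateral tool [ 0.0837  0.3234 -0.0431]
turn(tool) [-0.2399 -0.4591 -0.    ] shift now-axes [-0.0763 -0.3273  0.02  ] shift world [-0.0055 -0.336  -0.0204] shift after-turn axes [-0.0773 -0.3268 -0.0242]
```

Emit:
jog_arm([
  [0,0,0,-0.048,-0.092,0,0.02],
  [0,0,0,-0.048,-0.092,0,0.02],
  [0,0,0,-0.048,-0.092,0,0.02],
  [0,0,0,-0.048,-0.092,0,0.02],
  [0,0,0,-0.048,-0.092,0,0.02],
  [-0.013,-0.054,-0.004,0,0,0,0.02],
  [-0.013,-0.054,-0.004,0,0,0,0.02],
  [-0.013,-0.054,-0.004,0,0,0,0.02],
  [-0.013,-0.054,-0.004,0,0,0,0.02],
  [-0.013,-0.054,-0.004,0,0,0,0.02],
  [-0.013,-0.054,-0.004,0,0,0,0.02],
  [0,0,0,0,0,0,0.02],
])

```text
clock: 5.1
position: [0.5394, -0.1538, 0.2592]
ee_rot: [0.238, 0.122, 0.959, 0.089]
force: [1.0, 0.2, -2.4]
opening: 0.0294
finger_force: 35.0
```

```bash
python3 plan.py .11
python3 - <<'E'
from h import *
T=grab("top");S=grab("scene")
def crop(d,u,v,w=45):
    f=d["frame"][v-w:v+w,u-w:u+w,::-1]
    return cv2.resize(cv2.convertScaleAbs(f,alpha=1.5),(400,400),interpolation=cv2.INTER_CUBIC)
cv2.imwrite('pics/held.png',np.hstack([crop(T,298,170),crop(S,202,170)]))
E
```

```text
pos [ 0.5394 -0.1538  0.2592] q [-0.677  0.021  1.83   0.476  1.011 -2.194] F along a -2.58
knob in mouth: out 0.1068 lateral tool [ 0.0026 -0.0032  0.    ]
turn(tool) [-0.0056 -0.0073 -0.    ] shift now-axes [-0.0026  0.0032 -0.0033] shift world [0.0013 0.0019 0.0047] shift after-turn axes [-0.0027  0.0032 -0.0032]
```

View pics/held.png

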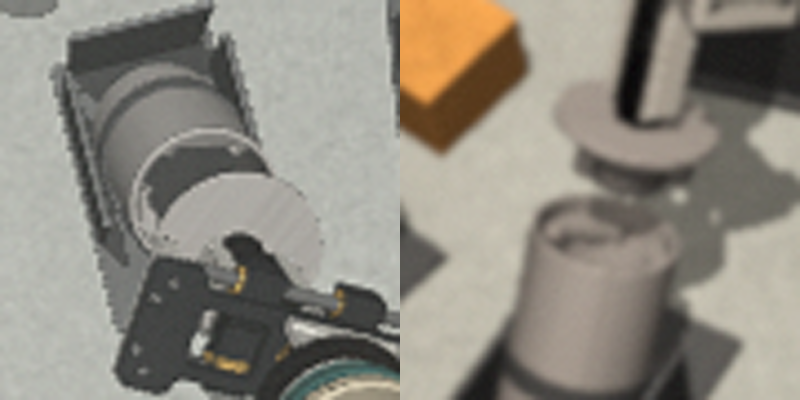

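The images show the lid held coaxially above the middle canister. I'll correct the small offset and start lowering it.

Emit:
jog_arm([
  [-0.0026,0.0032,0.01,-0.0056,-0.0073,0,0.02],
  [0,0,0.014,0,0,0,0.02],
  [0,0,0.014,0,0,0,0.02],
  [0,0,0,0,0,0,0.02],
  [0,0,0,0,0,0,0.02],
])

```text
clock: 5.82
position: [0.5623, -0.1425, 0.2312]
ee_rot: [0.244, 0.118, 0.958, 0.092]
force: [0.4, -0.2, -2.6]
opening: 0.0296
finger_force: 35.0
```

```bash
python3 plan.py .06
python3 - <<'E'
from h import *
import pickle
for n in("top","scene"):
    pickle.dump(grab(n),open(n+'1.pkl','wb'))
T=pickle.load(open('top1.pkl','rb'));S=pickle.load(open('scene1.pkl','rb'))
def crop(d,u,v,w=32):
    f=d["frame"][v-w:v+w,u-w:u+w,::-1]
    return cv2.resize(cv2.convertScaleAbs(f,alpha=1.5),(400,400),interpolation=cv2.INTER_CUBIC)
cv2.imwrite('pics/held2.png',np.hstack([crop(T,298,170),crop(S,206,172)]))
E
```

```text
pos [ 0.5623 -0.1425  0.2312] q [-0.631  0.064  1.863  0.505  0.92  -2.208] F along a -2.46
knob in mouth: out 0.0701 lateral tool [-0.0014  0.0053  0.    ]
turn(tool) [ 0.0035  0.003  -0.    ] shift now-axes [ 0.0015 -0.0054  0.0101] shift world [ 0.0027 -0.0035 -0.0106] shift after-turn axes [ 0.0014 -0.0053  0.0101]
```

View pics/held2.png

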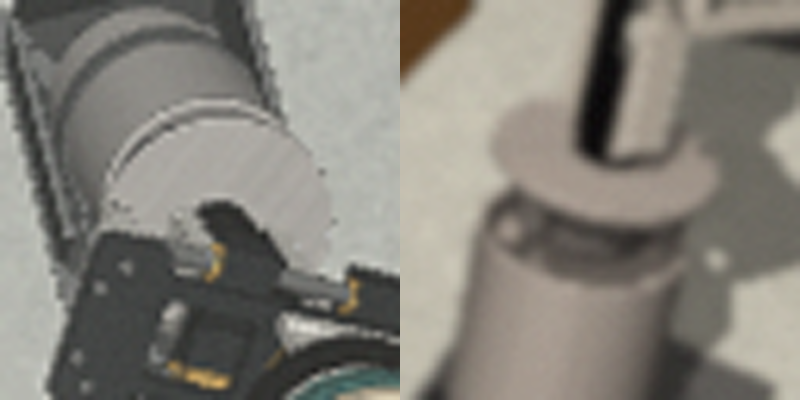

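The scene crop shows the plug tip just at the mouth, with the flange centred near (605,160) and the rim near (581,225). I'll check that against the projection.

Run:
```python
from plan import *
import pickle
T=pickle.load(open('top1.pkl','rb'));S=pickle.load(open('scene1.pkl','rb'))
P,r=tcp(); z=r.apply([0,0,1]); x,y=r.apply([1,0,0]),r.apply([0,1,0]); k=P-.0085*z; fc=k+.024*z
th=np.linspace(0,2*np.pi,40)
C=lambda c,rad:[c+rad*(np.cos(t)*x+np.sin(t)*y) for t in th]
for d,u0,v0,n in((T,266,138,'T'),(S,174,140,'S')):
    for c,rad,l in((fc,.05,'flange'),(M,.047,'rim')):
        q=(proj(d,C(c,rad))-[u0,v0]+.42)*6.25
        print(n,l,'u',q[:,0].min().round(),q[:,0].max().round(),'v',q[:,1].min().round(),q[:,1].max().round())
```

```text
T flange u 100.0 334.0 v 119.0 341.0
T rim u 99.0 309.0 v 99.0 299.0
S flange u 91.0 317.0 v 98.0 220.0
S rim u 77.0 286.0 v 184.0 300.0
```

Emit:
jog_arm([
  [0.0014,-0.0053,0,0.0035,0.003,0,0.02],
  [0,0,0.004,0,0,0,0.02],
  [0,0,0.004,0,0,0,0.02],
  [0,0,0.004,0,0,0,0.02],
  [0,0,0,0,0,0,0.02],
  [0,0,0,0,0,0,0.02],
])

```text
clock: 6.68
position: [0.5658, -0.146, 0.219]
ee_rot: [0.242, 0.118, 0.959, 0.091]
force: [0.1, -0.2, -2.8]
opening: 0.0293
finger_force: 35.0
```

```bash
python3 plan.py .05
```

```text
pos [ 0.5658 -0.146   0.219 ] q [-0.629  0.082  1.874  0.51   0.894 -2.219] F along a -2.44
knob in mouth: out 0.0582 lateral tool [ 0.     -0.0002 -0.    ]
turn(tool) [-0.0002  0.0001  0.    ] shift now-axes [0.     0.0002 0.0082] shift world [ 0.004   0.0012 -0.0071] shift after-turn axes [0.     0.0002 0.0082]
```

Aligned, with no contact force yet. Going on down.

Emit:
jog_arm([
  [0,0,0.003,0,0,0,0.02],
  [0,0,0.003,0,0,0,0.02],
  [0,0,0.002,0,0,0,0.02],
  [0,0,0,0,0,0,0.02],
])

```text
clock: 7.18
position: [0.5696, -0.145, 0.2118]
ee_rot: [0.242, 0.118, 0.959, 0.091]
force: [-0.4, 0.2, -2.1]
opening: 0.0298
finger_force: 35.0
```

Emit:
jog_arm([
  [0,0,0.002,0,0,0,0.02],
  [0,0,0.002,0,0,0,0.02],
  [0,0,0.002,0,0,0,0.02],
  [0,0,0,0,0,0,0.02],
])

```text
clock: 7.68
position: [0.5725, -0.1444, 0.2066]
ee_rot: [0.242, 0.118, 0.959, 0.091]
force: [-0.2, 0.3, -2.3]
opening: 0.0293
finger_force: 35.0
```

```bash
python3 plan.py .042
```

```text
pos [ 0.5725 -0.1444  0.2066] q [-0.616  0.102  1.885  0.519  0.862 -2.226] F along a -1.91
knob in mouth: out 0.0441 lateral tool [ 0.0002 -0.0003 -0.    ]
turn(tool) [-0.0001 -0.0002  0.    ] shift now-axes [-0.0002  0.0003  0.0021] shift world [ 0.0012  0.0004 -0.0016] shift after-turn axes [-0.0002  0.0003  0.0021]
```

Emit:
jog_arm([
  [0,0,0.001,0,0,0,0.02],
  [0,0,0.001,0,0,0,0.02],
  [0,0,0,0,0,0,0.02],
])

```text
clock: 8.05
position: [0.5735, -0.1444, 0.206]
ee_rot: [0.243, 0.118, 0.959, 0.09]
force: [-4.8, -1.0, 3.8]
opening: 0.0293
finger_force: 35.0
```

Emit:
jog_arm([
  [0,0,0.001,0,0,0,0.02],
  [0,0,0,0,0,0,0.02],
])

```text
clock: 8.3
position: [0.5737, -0.1445, 0.2059]
ee_rot: [0.243, 0.118, 0.959, 0.09]
force: [-9.6, -2.8, 9.9]
opening: 0.0297
finger_force: 35.0
```

Emit:
jog_arm([
  [0,0,0.001,0,0,0,0.02],
  [0,0,0,0,0,0,0.02],
])

```text
clock: 8.55
position: [0.5738, -0.1446, 0.2058]
ee_rot: [0.243, 0.118, 0.959, 0.09]
force: [-15.7, -2.7, 14.9]
opening: 0.0295
finger_force: 35.0
```

```bash
python3 plan.py .042
```

```text
pos [ 0.5738 -0.1446  0.2058] q [-0.614  0.103  1.886  0.519  0.856 -2.227] F along a 20.87
knob in mouth: out 0.0427 lateral tool [-0.0006 -0.0005 -0.    ]
turn(tool) [-0.0018  0.0017 -0.    ] shift now-axes [0.0006 0.0005 0.0007] shift world [-0.0001  0.0007 -0.0008] shift after-turn axes [0.0006 0.0005 0.0007]
```

The lugs rest on the ledge, with the knob 42.7 mm out as expected. I'll ease the press to about 7 N and turn.

Emit:
jog_arm([
  [0,0,-0.0021,0,0,0,0.02],
  [0,0,0,0,0,0.06,0.02],
  [0,0,0,0,0,0.06,0.02],
  [0,0,0,0,0,0,0.02],
])

```text
clock: 9.05
position: [0.5731, -0.1445, 0.2056]
ee_rot: [0.236, 0.176, 0.95, 0.105]
force: [-6.3, -1.9, 4.3]
opening: 0.0292
finger_force: 35.0
```

```bash
python3 plan.py .042
```

```text
pos [ 0.5731 -0.1445  0.2056] q [-0.615  0.103  1.886  0.519  0.858 -2.106] F along a 6.99
knob in mouth: out 0.0429 lateral tool [ 0.0001 -0.0006 -0.    ]
turn(tool) [-0.001   0.0001 -0.    ] shift now-axes [-0.0001  0.0006  0.0009] shift world [ 0.0006  0.0006 -0.0006] shift after-turn axes [-0.0001  0.0006  0.0009]
```

Emit:
jog_arm([
  [0,0,0,0,0,0.06,0.02],
  [0,0,0,0,0,0.06,0.02],
  [0,0,0,0,0,0,0.02],
])

```text
clock: 9.43
position: [0.573, -0.1443, 0.2055]
ee_rot: [0.23, 0.232, 0.938, 0.119]
force: [-6.4, -1.7, 4.4]
opening: 0.0298
finger_force: 35.0
```

Emit:
jog_arm([
  [0,0,0,0,0,0.06,0.02],
  [0,0,0,0,0,0.06,0.02],
  [0,0,0,0,0,0,0.02],
])

```text
clock: 9.8
position: [0.5729, -0.1441, 0.2055]
ee_rot: [0.222, 0.288, 0.922, 0.132]
force: [-7.2, -0.9, 4.6]
opening: 0.0297
finger_force: 35.0
```

```bash
python3 plan.py .042
```

```text
pos [ 0.5729 -0.1441  0.2055] q [-0.615  0.103  1.886  0.519  0.859 -1.866] F along a 7.63
knob in mouth: out 0.0428 lateral tool [ 0.0003 -0.0004 -0.    ]
turn(tool) [-0.0005 -0.0004  0.    ] shift now-axes [-0.0003  0.0004  0.0008] shift world [ 0.0008  0.0002 -0.0005] shift after-turn axes [-0.0003  0.0004  0.0008]
```

Emit:
jog_arm([
  [0,0,-0.0003,0,0,0.06,0.02],
  [0,0,0,0,0,0.06,0.02],
  [0,0,0,0,0,0,0.02],
])

```text
clock: 10.18
position: [0.5725, -0.144, 0.2053]
ee_rot: [0.213, 0.343, 0.903, 0.146]
force: [-7.4, -0.7, 3.0]
opening: 0.0297
finger_force: 35.0
```

Emit:
jog_arm([
  [0,0,0,0,0,0.06,0.02],
  [0,0,0,0,0,0.06,0.02],
  [0,0,0,0,0,0,0.02],
])

```text
clock: 10.55
position: [0.5723, -0.1441, 0.2051]
ee_rot: [0.204, 0.396, 0.881, 0.158]
force: [-6.1, -1.7, 2.6]
opening: 0.0293
finger_force: 35.0
```

Emit:
jog_arm([
  [0,0,0,0,0,0.06,0.02],
  [0,0,0,0,0,0.06,0.02],
  [0,0,0,0,0,0,0.02],
])

```text
clock: 10.92
position: [0.5723, -0.144, 0.2051]
ee_rot: [0.194, 0.448, 0.856, 0.17]
force: [-5.6, -0.6, 3.1]
opening: 0.0294
finger_force: 35.0
```

```bash
python3 plan.py .042; python3 -c "from h import *;print(ctrl.observe()['ft_torque'])"
```

```text
pos [ 0.5723 -0.144   0.2051] q [-0.616  0.103  1.887  0.518  0.86  -1.506] F along a 5.53
knob in mouth: out 0.0428 lateral tool [ 0.0006 -0.001   0.    ]
turn(tool) [-0.0015 -0.001   0.    ] shift now-axes [-0.0006  0.001   0.0008] shift world [ 0.0014  0.0001 -0.0001] shift after-turn axes [-0.0006  0.001   0.0008]
[-0.08978266  1.12877393  0.25513861]
```

Turned 41° so far with the press steady at about 7.5 N. I'll keep turning.

Emit:
jog_arm([
  [0,0,0,0,0,0.06,0.02],
  [0,0,0,0,0,0.06,0.02],
  [0,0,0,0,0,0,0.02],
])

```text
clock: 11.3
position: [0.5727, -0.1441, 0.2051]
ee_rot: [0.184, 0.499, 0.827, 0.181]
force: [-3.1, -0.6, 0.7]
opening: 0.0296
finger_force: 35.0
```

Emit:
jog_arm([
  [0,0,0,0,0,0.06,0.02],
  [0,0,0,0,0,0.06,0.02],
  [0,0,0,0,0,0,0.02],
])

```text
clock: 11.68
position: [0.5735, -0.1442, 0.2051]
ee_rot: [0.173, 0.548, 0.796, 0.192]
force: [0.6, -0.1, -2.2]
opening: 0.0292
finger_force: 35.0
```

Emit:
jog_arm([
  [0,0,0,0,0,0.06,0.02],
  [0,0,0,0,0,0.06,0.02],
  [0,0,0,0,0,0,0.02],
])

```text
clock: 12.05
position: [0.5733, -0.1445, 0.2056]
ee_rot: [0.162, 0.594, 0.762, 0.202]
force: [-1.8, -0.6, 0.3]
opening: 0.0297
finger_force: 35.0
```

```bash
python3 plan.py .042; python3 -c "from h import *;print(ctrl.observe()['ft_torque'])"
```

```text
pos [ 0.5733 -0.1445  0.2056] q [-0.615  0.104  1.886  0.519  0.858 -1.148] F along a 1.19
knob in mouth: out 0.0428 lateral tool [-0.0005 -0.0002 -0.    ]
turn(tool) [-0.      0.0008  0.    ] shift now-axes [0.0005 0.0002 0.0008] shift world [ 0.0004  0.0006 -0.0006] shift after-turn axes [0.0005 0.0002 0.0008]
[-0.28062207  0.78390919 -0.05251775]
```

The contact force vanished one step back, at about 55°. I'll turn back to there and press.

Emit:
jog_arm([
  [0,0,0,0,0,-0.06,0.02],
  [0,0,0,0,0,-0.06,0.02],
  [0,0,0,0,0,0,0.02],
])

```text
clock: 12.42
position: [0.5734, -0.1441, 0.2053]
ee_rot: [0.173, 0.548, 0.796, 0.193]
force: [-1.2, 0.1, -2.7]
opening: 0.0295
finger_force: 35.0
```

Emit:
jog_arm([
  [0,0,0.001,0,0,0,0.02],
  [0,0,0,0,0,0,0.02],
])

```text
clock: 12.68
position: [0.5738, -0.144, 0.2044]
ee_rot: [0.173, 0.548, 0.796, 0.192]
force: [-0.6, 0.6, -2.5]
opening: 0.0292
finger_force: 35.0
```

```bash
python3 plan.py .042; python3 -c "from h import *;print(ctrl.observe()['ft_torque'])"
```

```text
pos [ 0.5738 -0.144   0.2044] q [-0.614  0.105  1.887  0.52   0.856 -1.267] F along a -1.96
knob in mouth: out 0.0414 lateral tool [-0.0001 -0.0002 -0.    ]
turn(tool) [-0.0001 -0.0001  0.    ] shift now-axes [ 0.0001  0.0002 -0.0006] shift world [-0.0001  0.0001  0.0006] shift after-turn axes [ 0.0001  0.0002 -0.0006]
[-0.16125509  0.47311981 -0.08250335]
```

It moves 1.4 mm further in with no resistance, so the lugs are in the notches. I'll push down.

Emit:
jog_arm([
  [0,0,0.0015,0,0,0,0.02],
  [0,0,0.0015,0,0,0,0.02],
  [0,0,0,0,0,0,0.02],
])

```text
clock: 13.05
position: [0.5753, -0.1437, 0.2019]
ee_rot: [0.173, 0.548, 0.796, 0.192]
force: [-0.2, -0.2, -2.1]
opening: 0.0291
finger_force: 35.0
```

Emit:
jog_arm([
  [0,0,0.0015,0,0,0,0.02],
  [0,0,0.0015,0,0,0,0.02],
  [0,0,0,0,0,0,0.02],
])

```text
clock: 13.42
position: [0.5767, -0.1434, 0.1992]
ee_rot: [0.173, 0.548, 0.796, 0.192]
force: [-1.2, -0.3, -2.5]
opening: 0.0294
finger_force: 35.0
```

```bash
python3 plan.py .030; python3 -c "from h import *;print(ctrl.observe()['ft_torque'])"
```

```text
pos [ 0.5767 -0.1434  0.1992] q [-0.609  0.114  1.891  0.524  0.842 -1.27 ] F along a -1.52
knob in mouth: out 0.0355 lateral tool [-0.0001 -0.0003 -0.    ]
turn(tool) [-0.0002  0.0001  0.    ] shift now-axes [0.0001 0.0003 0.0055] shift world [ 0.0029  0.0009 -0.0046] shift after-turn axes [0.0001 0.0003 0.0055]
[-0.18214999  0.53225793  0.05167752]
```

Emit:
jog_arm([
  [0,0,0.0015,0,0,0,0.02],
  [0,0,0.0015,0,0,0,0.02],
  [0,0,0.001,0,0,0,0.02],
  [0,0,0,0,0,0,0.02],
])

```text
clock: 13.92
position: [0.5787, -0.1429, 0.1959]
ee_rot: [0.173, 0.548, 0.796, 0.192]
force: [-0.2, -1.2, -2.3]
opening: 0.0295
finger_force: 35.0
```

Emit:
jog_arm([
  [0,0,0.001,0,0,0,0.02],
  [0,0,0,0,0,0,0.02],
])

```text
clock: 14.18
position: [0.5792, -0.143, 0.1955]
ee_rot: [0.173, 0.548, 0.796, 0.192]
force: [-2.7, -0.6, 0.3]
opening: 0.0294
finger_force: 35.0
```

Emit:
jog_arm([
  [0,0,0.0005,0,0,0,0.02],
  [0,0,0,0,0,0,0.02],
])

```text
clock: 14.42
position: [0.5793, -0.1431, 0.1953]
ee_rot: [0.174, 0.548, 0.796, 0.192]
force: [-5.8, -1.8, 3.7]
opening: 0.0298
finger_force: 35.0
```

```bash
python3 plan.py .030
```

```text
pos [ 0.5793 -0.1431  0.1953] q [-0.605  0.121  1.895  0.528  0.831 -1.273] F along a 6.18
knob in mouth: out 0.0308 lateral tool [-0.0005 -0.0001 -0.    ]
turn(tool) [ 0.0001  0.0011 -0.    ] shift now-axes [0.0005 0.0001 0.0008] shift world [ 0.0003  0.0006 -0.0007] shift after-turn axes [0.0005 0.0001 0.0008]
```

There is firm contact 12 mm below the ledge level, so the flange is on the rim. I'll release and retreat along the axis.

Emit:
jog_arm([
  [0,0,-0.0012,0,0,0,0.0294],
  [0,0,0,0,0,0,0.06],
  [0,0,0,0,0,0,0.06],
  [0,0,0,0,0,0,0.06],
  [0,0,-0.01,0,0,0,0.06],
  [0,0,-0.02,0,0,0,0.06],
  [0,0,-0.03,0,0,0,0.06],
  [0,0,-0.03,0,0,0,0.06],
  [0,0,-0.03,0,0,0,0.06],
  [-0.03,-0.03,-0.02,0,0,0,0.06],
  [0,0,0,0,0,0,0.06],
])

```text
clock: 15.8
position: [0.4961, -0.2, 0.3054]
ee_rot: [0.175, 0.549, 0.794, 0.191]
force: [-0.2, -0.6, 0.2]
opening: 0.06
finger_force: 0.0
```

Run:
```python
from h import *
T=grab("top");S=grab("scene")
def crop(d,u,v,w=40):
    f=d["frame"][v-w:v+w,u-w:u+w,::-1]
    return cv2.resize(cv2.convertScaleAbs(f,alpha=1.5),(400,400),interpolation=cv2.INTER_CUBIC)
cv2.imwrite('pics/end.png',np.hstack([crop(T,298,170),crop(S,206,172)]))
```

```text
(no output)
```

View pics/end.png

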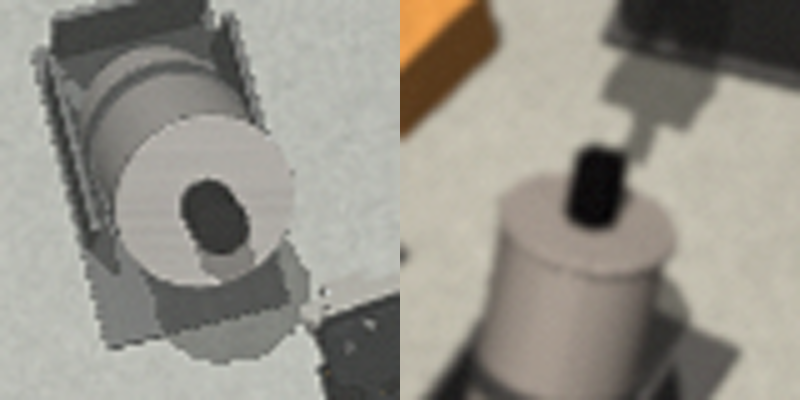

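The lid sits flush on the rim in both crops (flange at about (205,200) and (588,225)), and the gripper is clear of it.

```bash
python3 -c "from cell import ctrl;print(ctrl.sign_off())"
```

```text
the job is handed in; nothing more can be done
None
```

The lid is fully home in the middle canister with its flange flush on the rim, released and handed in at about 16 s on the clock; I never moved near the shaker, jar or box, and sign-off returned no verdict.

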